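# Switch off the egg cooker and lift the egg out with tongs

### The job

The egg is done: first turn the egg cooker off by bringing the pointer of its round knob to the long off mark, and let go of the knob. Then take up the kitchen tongs, close them gently round the egg and lift it at least a hand's breadth above its wire ring; finish while still holding it up there, steady in the tongs - nothing is put down. Never touch the hot egg with the gripper itself, and leave the spice tin, the glass stopper and the cooker's lid where they are.

Things in the scene. Friction and masses are not known exactly. Their poses are not given: they have to be found in the camera images.
- cooker: White egg cooker, fixed, 50 mm high. Origin: centre of its underside. Round bay of radius 95 mm centred at local (0, 60) mm with a rim (radius 90) up to 62 mm; control deck 120 mm wide (local x) reaching to local y = -155 mm. Knob axis at local (0, -100) mm; the off mark lies from it towards local +x.
- knob_top (a point): Centre of the flat top of the round black knob, on its vertical axis, 79 mm above the worktop. Knob: 40 mm in diameter, 24 mm high to grip, on a skirt 47 mm wide and 4 mm high, standing on the flat deck (at 51 mm). Nothing higher than the deck stands within 45 mm of its axis.
- knob (a joint): Knob angle, rad: 0 with the pointer (white radial rib on the knob's top) at the off mark, the one long rib (16 mm) on the dial plate, towards local +x of the cooker; grows clockwise seen from above. Short ticks are heat settings. Starts 0.6 to 1.45 clockwise of off; friction 0.04 N m, stops at -2.2 and 2.2; stays where it is left.
- egg_rack: Steel wire egg rack, fixed in the cooker's bay, concentric with it, turned by up to 1.2 rad: four rings of 35 mm (wire 3 mm) 40 mm from its centre, in an outer ring of radius 68 mm. Origin: centre of its underside, 53 mm above the worktop; tops of the wires at 76.5 mm. The egg stands in the ring at local (-40, 0) mm, on the robot's side.
- egg_middle (a point): Centre of the egg's widest section. Brown hen's egg, hard shell, 44 mm in diameter, 57 mm tall, about 58 g, blunt end down in a wire ring; this point is then about 94 mm above the worktop, 17 mm above the tops of the wires; the egg's top is 31 mm above it. The shell cracks if a tong head presses with over 30 N.
- egg: The egg; origin at its lowest (blunt) end, z up through the pointed end.
- tongs: Steel spring tongs lying open on the worktop, arms side by side, closing horizontally. Hinge piece; origin at the place to grip: at worktop level on the centre line, amid the straight handle panels (x -28 to +32 mm). x points to the heads, z up. Hinge at x = -110 mm, a ring behind it to -140; middle of the heads at x = +90, their ends at +108. About 96 g, balanced within 10 mm of the origin.
- tongs_left: The tongs' arm on their +y side; origin on the hinge axis. Arms span 2 to 26 mm above the tongs' underside, heads 0 to 28 mm; the heads are scooped hollow and centre an egg. Width over both arms' outer faces at the handle panels: 59 mm open (heads 78 mm apart inside), 54 mm (heads 69 mm apart), 40 mm closed on the egg.
- tongs_right: The same arm on the -y side. Each arm swings in 0.085 rad from open to holding the egg (stop at 0.16), against a spring: squeezing at the handle panels takes about 5.5 N to start, 7 N at 54 mm, 10 N at the egg; of any more about half reaches the heads, so 20 to 30 N holds the egg well. The tongs spring open when let go.
- spice_tin: Chrome spice tin with a twist cap, 49 mm in diameter, 83 mm tall, to the left of the cooker; origin at the centre of its underside. Leave it alone.
- stopper: Glass carafe stopper standing on its head, 46 mm in diameter, 52 mm tall, beyond the cooker; origin at the centre of its underside. Leave it alone.
- lid: The cooker's clear domed lid with a black knob, lying rim down on the worktop beyond the tongs, 170 mm in diameter, 94 mm tall; origin at the centre of its underside. Leave it alone.

How it is judged:
By the outcome, as a careful person would: the job done as asked, in the order asked, and still so for the second after the job is handed in, while the arm keeps its last pose, push and grip.
It also fails if it takes over 64 s, if anything falls off the work surface, if the arm or the gripper's body presses on something with over 40 N, if the wrist force passes 120 N, or if a joint passes its speed limit or range.

### The arm

A 6-joint arm with a two-finger parallel gripper is mounted at the origin on the work surface. World frame = base frame: x ahead of the robot, y to its left, z up, the work surface at z = 0. Lengths are in mm, angles in degrees, forces in N, time in s.
With the tool pointing down it reaches from about 300 to 850 mm from the base axis. Payload 4.2 kg.
Tool frame: the origin (TCP) lies at the very end of the fingers, on their centre line; the grasp point (between the pads) lies 19 mm behind it; z points along the fingers, x is the direction in which the jaws open and shut, and the axes are right-handed (so a half turn about z gives the same grasp; the last joint's range is limited). The gripper opens to 91 mm and grips with 3 to 60 N. Pads are 32 mm wide; open, the fingers measure 118 mm over their backs; the gripper's body (76 mm by 178 mm) begins 60 mm behind the grasp point.
Start: joints at [-1.146, 18.312, 89.639, -0, 72.044, -1.146], TCP at [575.016, 0, 213.976] pointing down, gripper open.
Joint ranges: [-177.97, 177.97], [-48.28, 115.42], [12.27, 149.76], [-77.06, 257.06], [2.81, 150.46], [-146.56, 146.56]. Speed limits (degrees/s): [147.25, 147.25, 180, 180, 180, 180].

### API

Orientations are given as [roll, pitch, yaw] about the fixed x, y, z axes, in that order (R = Rz(yaw) Ry(pitch) Rx(roll)).
In Python, from workcell import env gives the robot as it stands.
- The arm moves only by the tool servo_tool, never from a script. Its argument "plan" is a list of rows, each a list of 3 entries, a list of its own where there are three numbers: the turn, a rotation vector about the tool's x, y, z in degrees, then the shift along the tool's x, y, z in mm, then the finger opening in mm, from 0 to 91.2. In form: [[[ax, ay, az], [dx, dy, dz], claw], ...]. A call has exactly 10 rows; each row shifts and turns the pose as measured when the row begins, along the tool's axes as they then stand; what a row does not reach is not made up. A row lasts 1/8 s, in which the tool goes at most 62.5 mm and 10.7 degrees, less where a joint would pass 70% of its speed; a pose out of reach is approached as far as the arm can. A call with a gripper value outside its range is refused whole. The fingers move at their own pace and stop on an object; "squeeze" is the grip in N (left out, the last holds). Time passes only in rows, so rows that do not move let the fingers close, or fill a call up. It gives the time, the measured TCP pose, the force and the opening at its end, in the units of the state.
- env.state(): the state, without advancing time (a new reading comes with each control period).
- env.grab_frame(name): name is "scene" or "side" or "wrist"; returns a dict with "pixels" (480x640x3 uint8, red, green, blue), "intrinsics" (3x3 intrinsics, pixels), "eye" and "attitude" of the camera in the world. Camera axes: x right, y up, looking along -z (the intrinsics and any distortion apply to the point x, -y, -z); pixel columns grow to the right and rows downward; lengths in mm; the calibration is good to about 2 mm. A picture is of the moment at which its call begins. There is no depth.
- env.job_done(): hands the job in, once; it reports no verdict.
The state is a dict: "time_s": time; "qpos": joint angles; "qvel": joint speeds; "effort": joint torques, N m; "ee_pos": TCP position; "ee_rot": TCP orientation; "force": force on the tool from outside, world axes, zero at the start; "torque": the same for the moment, N m; "gripper_width": finger opening in mm.
Only numpy, scipy, OpenCV 4.12 (cv2) and the standard library are available. Lean on these libraries where they do the work, as an engineer would, in place of code of your own. Each camera call takes 0.05 s, during which the arm holds its last target.

## Working session

There is one attempt and no reset: what is moved stays moved. The work goes in short steps, Python scripts to look and compute and a tool call to move; the robot and the scene stay as the last step left them, time stands still between calls to the robot, and variables do not carry over. Pictures are saved under pics/ and viewed, and the job is handed in when it is done.

Besides the shell and the picture viewer there is one more tool, called after "Request:" as name(argument=value, ...) on one line, values as JSON. servo_tool: Moves the arm, as the interface text tells. Its arguments: {"type":"object","properties":{"plan":{"type":"array"},"squeeze":{"type":"number"}},"required":["plan"]}

```bash
ls; mkdir -p pics
python3 - <<'E'
from workcell import env
import cv2,json
s=env.state(); print({k:(v if not hasattr(v,'tolist') else v.tolist()) for k,v in s.items()})
import pickle
for n in ("scene","side","wrist"):
    f=env.grab_frame(n); cv2.imwrite(f"pics/{n}0.png",f["pixels"][:,:,::-1]); pickle.dump(f,open(f"{n}0.pkl","wb")); print(n,f["intrinsics"],f["eye"],f["attitude"],[k for k in f])
E
```

```text
pics
{'time_s': 0.0, 'qpos': [-1.145475289777827, 18.351117548875962, 89.70646504288537, 0.00018234108753013243, 72.04303556491335, -1.1473207702512713], 'qvel': [0.14326042790879198, -0.0052423786089237315, -0.10132847156566442, -0.011780349848480434, 0.03469919320110948, 0.008204393348384605], 'effort': [-0.0005014590351493098, -41.24656319618225, -23.197349309921265, 0.07288268767297268, 0.04581984132528305, -0.00014187006854626816], 'ee_pos': [574.4971661780257, 0.016256050937331512, 213.1251248240227], 'ee_rot': [-179.997811976307, 0.10059451317393737, 0.0017910327057409114], 'force': [-0.5091403028573636, 0.16099266509377608, 0.34983699068069724], 'torque': [0.021940242415414875, 0.0633352054080888, 0.006737060608349393], 'gripper_width': 91.47131125361865}
scene [[541.03416467   0.         311.96361828]
 [  0.         541.03416467 239.24264572]
 [  0.           0.           1.        ]] [1332.19027867  758.29206678  757.26218253] [ 56.26730531  -0.17777782 133.55034234] ['pixels', 'intrinsics', 'eye', 'attitude']
side [[434.50261699   0.         318.50566954]
 [  0.         434.50261699 236.46326962]
 [  0.           0.           1.        ]] [530.05125165 715.7191968  797.60478724] [ 4.34026851e+01 -5.16815076e-02 -1.75623769e+02] ['pixels', 'intrinsics', 'eye', 'attitude']
wrist [[406.37126636   0.         315.54678277]
 [  0.         406.37126636 239.01367727]
 [  0.           0.           1.        ]] [574.63663019  83.60931672 384.00651054] [-1.68763441e+01  8.71387373e-02 -1.54142245e-02] ['pixels', 'intrinsics', 'eye', 'attitude']
```

View pics/scene0.png

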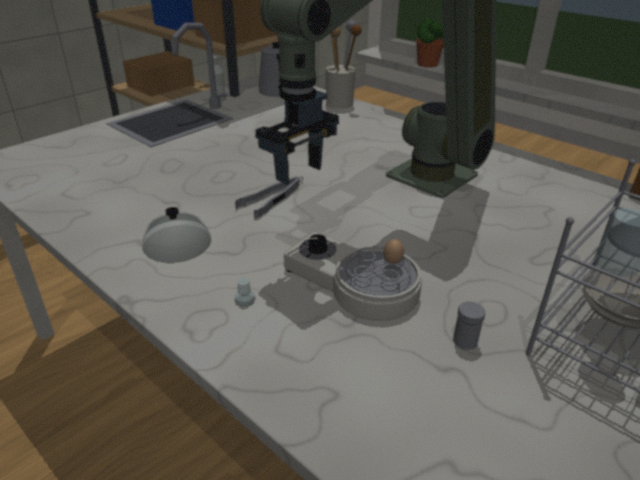

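View pics/side0.png

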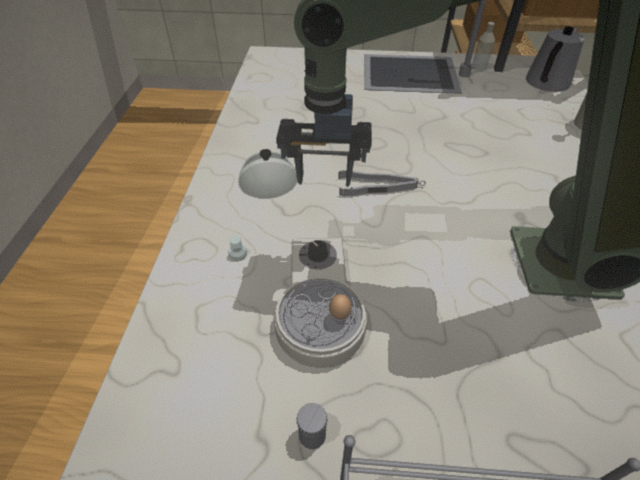

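View pics/wrist0.png

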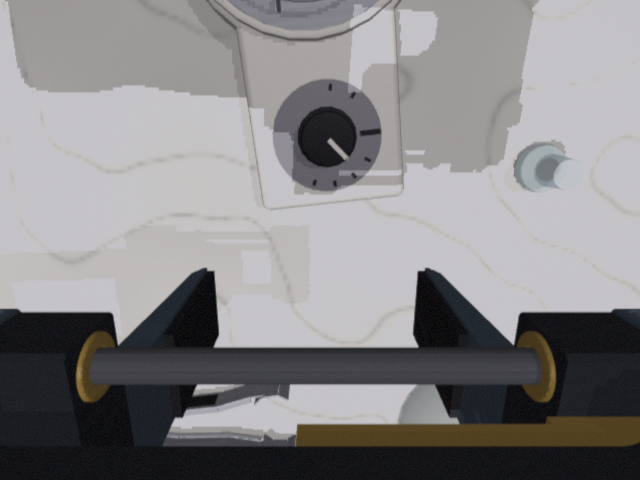

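```bash
cat > h.py <<'E'
import numpy as np,cv2,pickle
from scipy.spatial.transform import Rotation as R
def rot(a): return R.from_euler('xyz',a,degrees=True)
def topt(f,u,v,z):
    K=np.array(f["intrinsics"]);d=np.array([(u-K[0,2])/K[0,0],-(v-K[1,2])/K[1,1],-1])
    w=rot(f["attitude"]).apply(d);e=np.array(f["eye"]);return e+w*(z-e[2])/w[2]
def proj(f,p):
    K=np.array(f["intrinsics"]);c=rot(f["attitude"]).inv().apply(np.array(p)-f["eye"]);return K[0,0]*c[...,0]/-c[...,2]+K[0,2],K[1,2]-K[1,1]*c[...,1]/-c[...,2]
def tri(obs):
    A=np.zeros((3,3));b=np.zeros(3)
    for f,u,v in obs:
        e=np.array(f["eye"]);d=topt(f,u,v,0)-e;d/=np.linalg.norm(d);M=np.eye(3)-np.outer(d,d);A+=M;b+=M@e
    return np.linalg.solve(A,b)
def crop(f,name,x0,y0,w,h,s):
    im=np.ascontiguousarray(f["pixels"][y0:y0+h,x0:x0+w,::-1]);cv2.imwrite(name,cv2.resize(im,None,fx=s,fy=s,interpolation=cv2.INTER_CUBIC))
def load(n): return pickle.load(open(n+".pkl","rb"))
def grab(env,n,tag):
    f=env.grab_frame(n);pickle.dump(f,open(n+tag+".pkl","wb"));cv2.imwrite(f"pics/{n}{tag}.png",f["pixels"][:,:,::-1]);return f
E
python3 - <<'E'
from h import *
crop(load("wrist0"),"pics/c1.png",230,60,180,150,4)
crop(load("side0"),"pics/c2.png",260,160,180,140,4)
crop(load("side0"),"pics/c3.png",260,260,120,110,5)
crop(load("scene0"),"pics/c4.png",220,160,200,150,4)
E
```

```text
(no output)
```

View pics/c1.png

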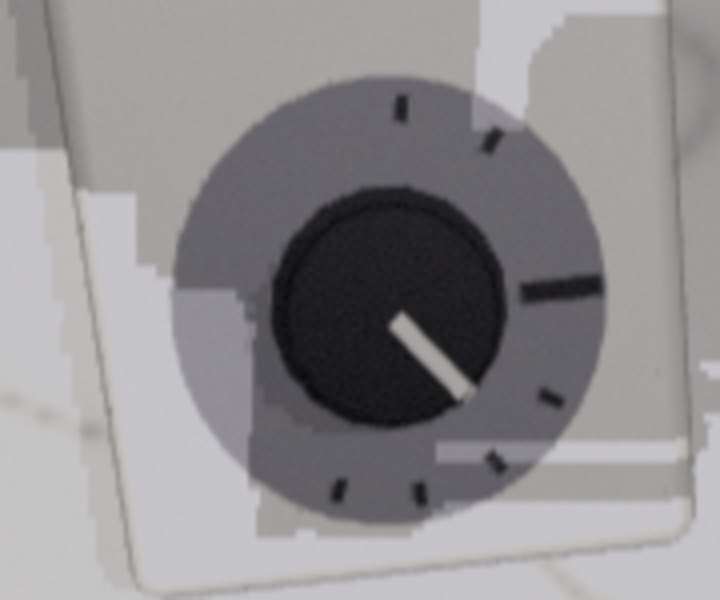

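View pics/c2.png

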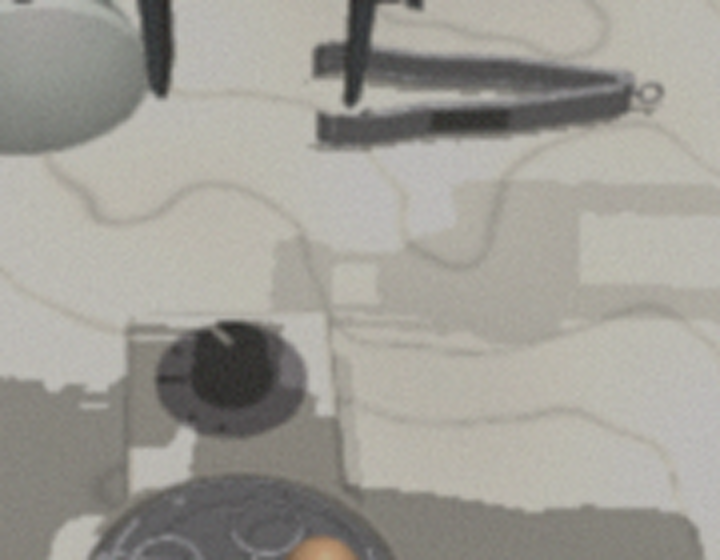

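View pics/c3.png

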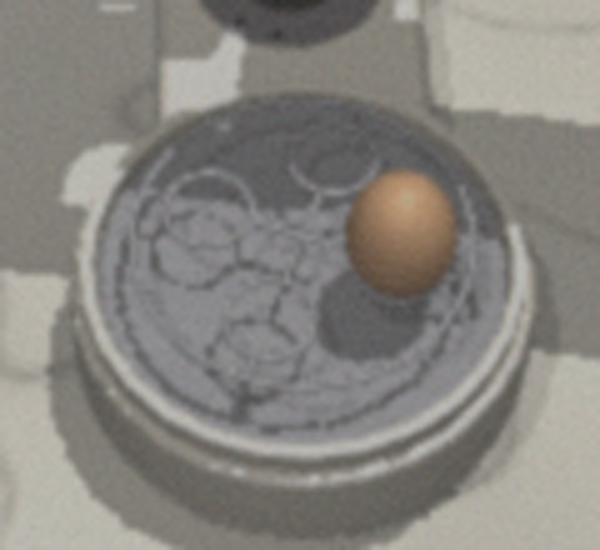

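View pics/c4.png

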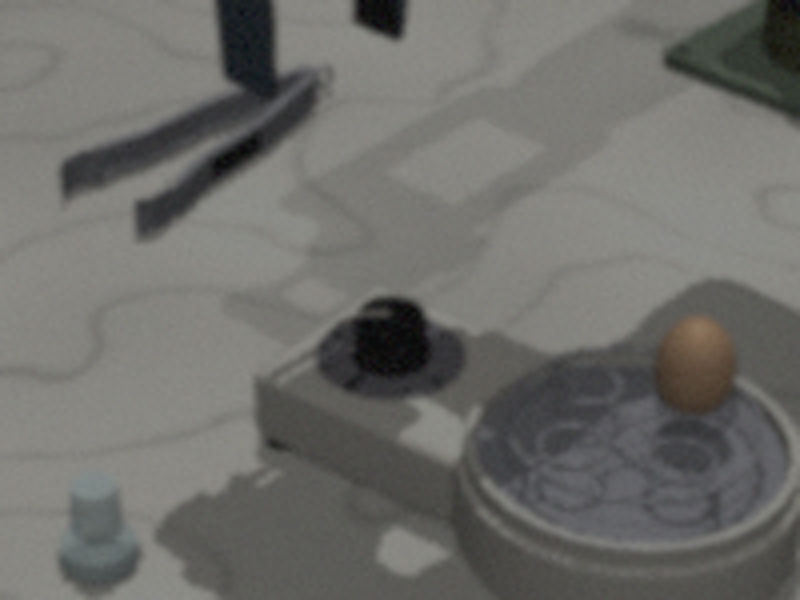

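Run:
```python
from h import *
w,s,c=load("wrist0"),load("side0"),load("scene0")
W=lambda x,y,z:topt(w,230+x/4,60+y/4,z)
S=lambda x,y,z:topt(s,260+x/4,160+y/4,z)
print("dialc",W(389,300,52),"knobtop",W(389,312,79))
a,b=W(397,317,79.5),W(466,394,79.5);print("ptr",a,b,np.degrees(np.arctan2(*(b-a)[1::-1])))
a,b=W(520,294,52),W(602,286,52);print("off",a,b,np.degrees(np.arctan2(*(b-a)[1::-1])))
k=W(389,300,52)
for p in (a,b):print(np.degrees(np.arctan2(*(p-k)[1::-1])))
# deck edges
a,b=W(50,30,50),W(130,570,50);print("L edge",a,b,np.degrees(np.arctan2(*(a-b)[1::-1])))
a,b=W(667,10,50),W(690,500,50);print("R edge",a,b,np.degrees(np.arctan2(*(a-b)[1::-1])))
a,b=W(160,595,50),W(670,540,50);print("F edge",a,b,np.degrees(np.arctan2(*(b-a)[1::-1])))
print("egg",tri([(s,340.3,306.6),(c,394,251)]))
print("tongs ring",S(650,95,8),"ends",S(316,60,14),S(318,130,14), "hinge",S(630,80,26))
print("lid",tri([(s,266,153),(c,172,211)]))
```

```text
dialc [583.3993032   68.99976181  52.        ] knobtop [582.703857    68.06621207  79.        ]
ptr [584.15521648  67.20624046  79.5       ] [597.02660931  53.37629622  79.5       ] -47.055978518910564
off [609.30412924  70.14552538  52.        ] [625.45145796  71.67301714  52.        ] 5.4039381414600305
2.53252654354761
3.6373980200065974
L edge [518.50452242 118.77654141  50.        ] [529.74726843  14.18288356  50.        ] 96.13515269959335
R edge [635.74783667 122.24048309  50.        ] [645.88122095  28.88156303  50.        ] 96.19475929771811
F edge [535.8453004    8.84193419  50.        ] [642.24222598  20.53089086  50.        ] 6.269474180934492
egg [523.98689722 235.05184913  95.16282337]
tongs ring [ 308.91967427 -256.06443283    8.        ] ends [ 545.83722847 -269.52473776   14.        ] [ 541.11081853 -193.33023797   14.        ] hinge [ 326.43597472 -249.24480581   26.        ]
lid [ 748.90897003 -259.05992057   87.2057687 ]
```

Request:
servo_tool(plan=[[[0,0,0],[3,-23,30],91],[[0,0,0],[3,-23,30],91],[[0,0,0],[2.5,-22,30],91],[[0,0,0],[0,0,0],91],[[0,0,10],[0,0,0],91],[[0,0,10],[0,0,0],91],[[0,0,10],[0,0,0],91],[[0,0,0],[0,0,0],91],[[0,0,0],[0,0,0],91],[[0,0,0],[0,0,0],91]])

```text
time_s: 1.4
ee_pos: [585.7, 65.9, 125.5]
ee_rot: [-180.0, -0.3, -30.7]
force: [-1.0, -0.5, -0.5]
gripper_width: 91.0
```

Request:
servo_tool(plan=[[[0,0,0],[-3.6,-0.9,15],91],[[0,0,0],[0,0,20],91],[[0,0,0],[0,0,20],91],[[0,0,0],[0,0,9],91],[[0,0,0],[0,0,0],91],[[0,0,0],[0,0,0],60],[[0,0,0],[0,0,0],50],[[0,0,0],[0,0,0],50],[[0,0,0],[0,0,0],50],[[0,0,0],[0,0,0],50]], squeeze=20)

```text
time_s: 2.65
ee_pos: [582.8, 69.0, 58.7]
ee_rot: [-179.9, -0.4, -30.5]
force: [-0.2, 0.8, 0.4]
gripper_width: 50.3
```

Run:
```python
from h import *
from workcell import env
f=grab(env,"wrist","1");crop(f,"pics/d1.png",160,120,320,240,2.5);print(f["eye"],f["attitude"])
```

```text
[623.62557401 141.50350213 229.58614387] [-16.80129348  -0.33677651 -30.55156496]
```

View pics/d1.png

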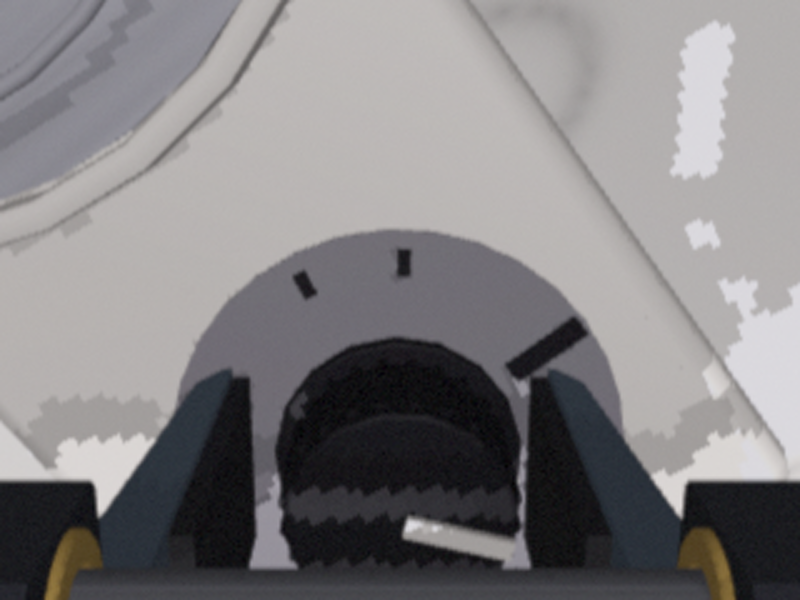

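```bash
cat >> h.py <<'E'
def ang(f,x0,y0,s,p,q,z):
    a,b=[topt(f,x0+t[0]/s,y0+t[1]/s,z) for t in (p,q)];print(a.round(1),b.round(1),np.degrees(np.arctan2(*(b-a)[1::-1])).round(2))
E
python3 - <<'E'
from h import *
f=load("wrist1")
ang(f,160,120,2.5,(406,530),(511,550),79.5)
ang(f,160,120,2.5,(512,370),(582,325),52)
print([topt(f,160+x/2.5,120+y/2.5,50) for x,y in [(480,0),(700,330)]])
E
```

```text
[583.3  65.9  79.5] [596.5  53.7  79.5] -42.79
[609.9  70.9  52. ] [625.2  72.1  52. ] 4.46
[array([637.09485818, 131.81388418,  50.        ]), array([643.75272782,  59.17959667,  50.        ])]
```

Request:
servo_tool(plan=[[[0,0,0],[0,0,0],36],[[0,0,0],[0,0,0],36],[[0,0,0],[0,0,0],36],[[0,0,-9],[0,0,0],36],[[0,0,-9],[0,0,0],36],[[0,0,-9],[0,0,0],36],[[0,0,-9],[0,0,0],36],[[0,0,-9],[0,0,0],36],[[0,0,-5],[0,0,0],36],[[0,0,0],[0,0,0],36]], squeeze=20)

```text
time_s: 3.95
ee_pos: [582.4, 68.4, 58.7]
ee_rot: [179.8, -0.2, 21.0]
force: [1.7, -1.1, -1.4]
gripper_width: 39.7
```

Run:
```python
from h import *
from workcell import env
f=grab(env,"wrist","2");crop(f,"pics/d2.png",160,120,320,240,2.5);print(f["eye"],f["attitude"])
```

```text
[551.73025105 146.9050053  229.24537392] [-17.10877025  -0.22550351  20.98872379]
```

View pics/d2.png

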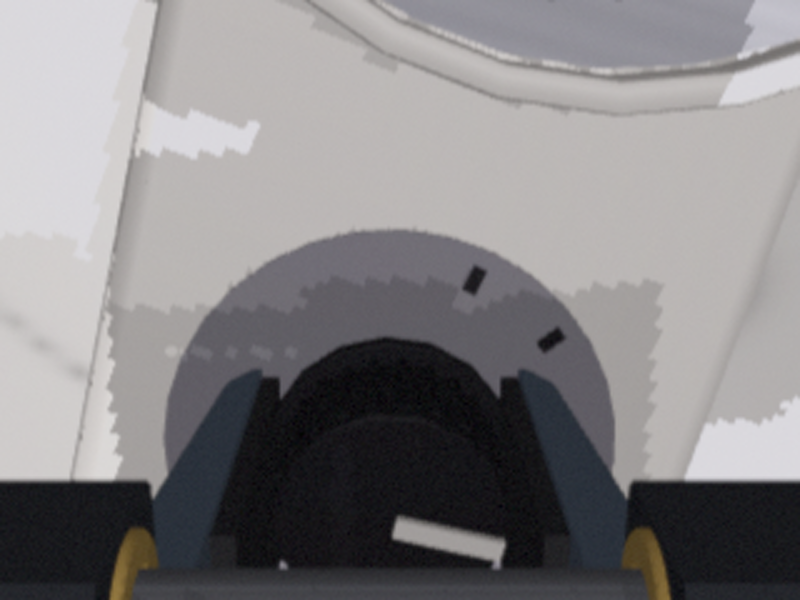

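Request:
servo_tool(plan=[[[0,0,0],[0,0,0],70],[[0,0,0],[0,0,0],91],[[0,0,0],[0,0,0],91],[[0,0,0],[0,0,-40],91],[[0,0,0],[0,0,-50],91],[[0,0,0],[0,0,-50],91],[[0,0,0],[0,0,0],91],[[0,0,0],[0,0,0],91],[[0,0,0],[0,0,0],91],[[0,0,0],[0,0,0],91]])

```text
time_s: 5.25
ee_pos: [577.9, 69.8, 198.5]
ee_rot: [-179.9, 0.4, 20.8]
force: [-0.1, 0.5, 0.0]
gripper_width: 90.9
```

Run:
```python
from h import *
from workcell import env
f=grab(env,"wrist","3");print(f["eye"],f["attitude"])
u,v=proj(f,np.array([583,68.5,79.]));print(u,v)
x0,y0=int(u)-80,int(v)-60;print(x0,y0)
crop(f,"pics/d3.png",x0,y0,160,120,5)
```

```text
[549.70528995 148.15251944 369.3939478 ] [-16.78396474   0.42511637  20.75235552]
322.3429320790037 237.34973932742528
242 177
```

View pics/d3.png

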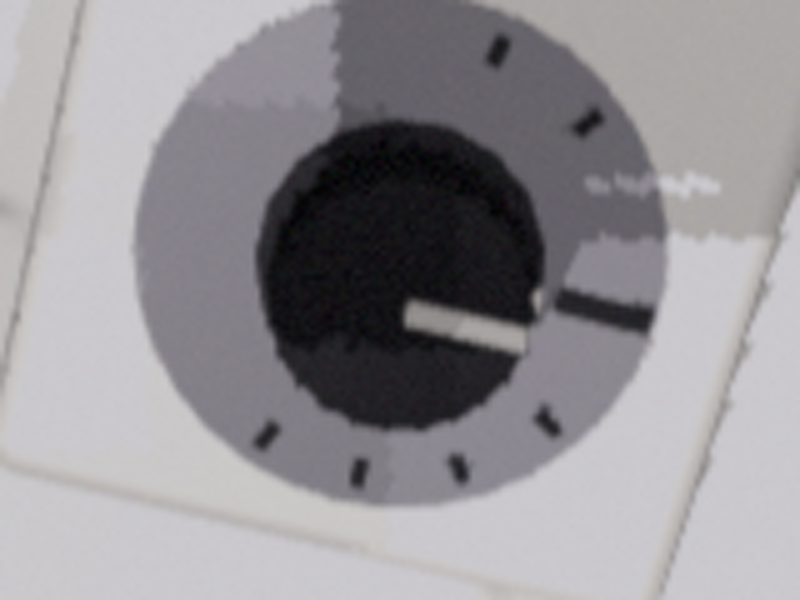

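Run:
```python
from h import *
f=load("wrist3")
ang(f,242,177,5,(404,313),(525,340),79.5)
ang(f,242,177,5,(557,299),(650,321),52)
ang(f,242,177,5,(0,460),(360,548),50)
ang(f,242,177,5,(655,600),(770,245),50)
```

```text
[583.9  67.1  79.5] [602.3  69.6  79.5] 7.76
[609.5  70.5  52. ] [625.1  72.5  52. ] 7.09
[533.2  10.6  50. ] [595.4  17.2  50. ] 6.1
[646.   26.2  50. ] [638.7  90.8  50. ] 96.42
```

Run:
```python
from h import *
for n,(x0,y0,w,h) in {"wrist3":(318,232,32,20),"wrist0":(325,135,26,27)}.items():
    f=load(n);g=cv2.cvtColor(f["pixels"],cv2.COLOR_RGB2GRAY)[y0:y0+h,x0:x0+w].astype(float)
    m=(g>95)
    k,l=cv2.connectedComponents(m.astype(np.uint8));best=max(range(1,k),key=lambda i:(l==i).sum())
    ys,xs=np.nonzero(l==best);P=np.array([topt(f,x0+x,y0+y,79.5)[:2] for x,y in zip(xs,ys)])
    print(n,len(P),P.min(0),P.max(0));c=P.mean(0);u,s,v=np.linalg.svd(P-c);print(c,np.degrees(np.arctan2(v[0,1],v[0,0])),s)
x0,y0,w,h=350,233,26,14
f=load("wrist3");g=cv2.cvtColor(f["pixels"],cv2.COLOR_RGB2GRAY)[y0:y0+h,x0:x0+w].astype(float)
ys,xs=np.nonzero(g<75);P=np.array([topt(f,x0+x,y0+y,52)[:2] for x,y in zip(xs,ys)]);c=P.mean(0);u,s,v=np.linalg.svd(P-c);print(c,np.degrees(np.arctan2(v[0,1],v[0,0])),s,P.min(0),P.max(0))
```

```text
wrist3 165 [583.58089407  64.71658443] [605.49345955  72.34727498]
[595.26550477  68.51207195] 1.9171149541966273 [81.19971276 19.73047016]
wrist0 159 [583.24891847  51.55267216] [599.65566879  68.09130854]
[591.27350685  59.35089599] -44.76605766495718 [79.08567973 13.92079146]
[616.81115162  71.68044995] 6.057888821604625 [44.46330734 10.81067361] [605.74613713  69.27105744] [624.64568415  74.40865368]
```

Run:
```python
from h import *
f=load("wrist3");x0,y0,w,h=320,234,26,15
g=cv2.cvtColor(f["pixels"],cv2.COLOR_RGB2GRAY)[y0:y0+h,x0:x0+w].astype(int)
for t in (95,120):
    m=g>t; k,l=cv2.connectedComponents(m.astype(np.uint8),connectivity=4);best=max(range(1,k),key=lambda i:(l==i).sum())
    for r in (l==best): print(''.join('#' if q else '.' for q in r))
    ys,xs=np.nonzero(l==best);P=np.array([topt(f,x0+x,y0+y,79.5)[:2] for x,y in zip(xs,ys)]);c=P.mean(0);u,s,v=np.linalg.svd(P-c);print(len(P),c,np.degrees(np.arctan2(v[0,1],v[0,0])),s)
```

```text
..........................
..........................
..........................
....#.....................
...#######................
...###########............
...################.......
...####################...
.....#####################
.........#################
.............#############
................##########
....................######
........................##
..........................
124 [592.66765902  68.54183471] 5.691148229483975 [56.54424882 13.1709041 ]
..........................
..........................
..........................
..........................
....###...................
....#######...............
...##############.........
...##################.....
.......##################.
............##############
.............#############
..................########
......................####
..........................
..........................
99 [592.86637672  68.53569589] 6.603768394244689 [49.23823532  9.72875381]
```

Request:
servo_tool(plan=[[[0,0,0],[-42,31.5,0],91],[[0,0,0],[-42,31.5,0],91],[[0,0,0],[-42,31.5,0],91],[[0,0,0],[-42,31.5,0],91],[[0,0,0],[-42,31.5,0],91],[[0,0,0],[-42,31.5,0],91],[[0,0,0],[-42,31.5,0],91],[[0,0,10.5],[0,0,0],91],[[0,0,10.5],[0,0,0],91],[[0,0,10.5],[0,0,0],91]])

```text
time_s: 6.55
ee_pos: [373.5, -250.2, 194.5]
ee_rot: [179.9, 1.0, -11.2]
force: [0.1, 0.1, -0.0]
gripper_width: 91.1
```

Request:
servo_tool(plan=[[[0,0,10.5],[0,0,0],91],[[0,0,10.5],[0,0,0],91],[[0,0,10.5],[0,0,0],91],[[0,0,10.5],[0,0,0],91],[[0,0,10.5],[0,0,0],91],[[0,0,10.5],[0,0,0],91],[[0,0,10.5],[0,0,0],91],[[0,0,0],[0,0,0],91],[[0,0,0],[0,0,0],91],[[0,0,0],[0,0,0],91]])

```text
time_s: 7.8
ee_pos: [371.0, -248.8, 189.6]
ee_rot: [178.5, 0.5, -86.0]
force: [-0.3, -0.5, 0.4]
gripper_width: 91.2
```

Run:
```python
from h import *
from workcell import env
f=grab(env,"wrist","4");print(f["eye"],f["attitude"])
```

```text
[ 457.883157   -243.5594214   358.18055928] [-18.38739274   0.60817756 -86.01041464]
```

View pics/wrist4.png

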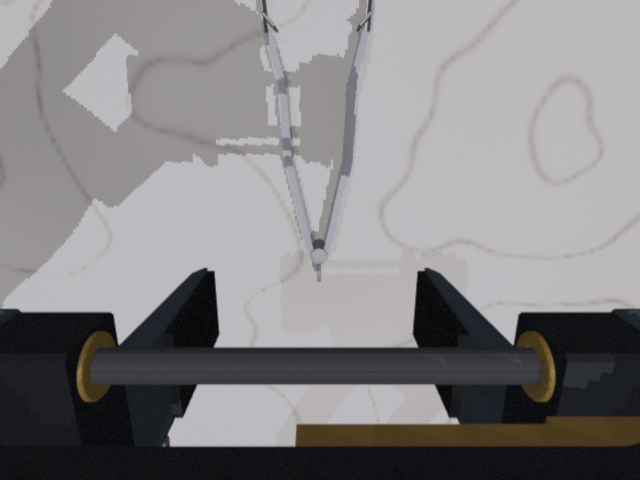

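Run:
```python
from h import *
f=load("wrist4");crop(f,"pics/e4.png",220,0,200,150,4);crop(f,"pics/e5.png",220,150,200,150,4)
```

```text
(no output)
```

View pics/e4.png

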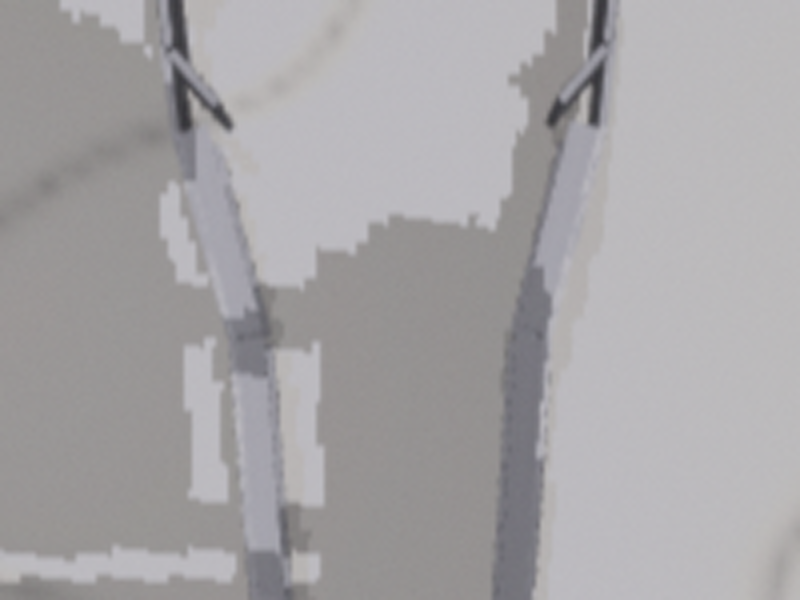

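View pics/e5.png

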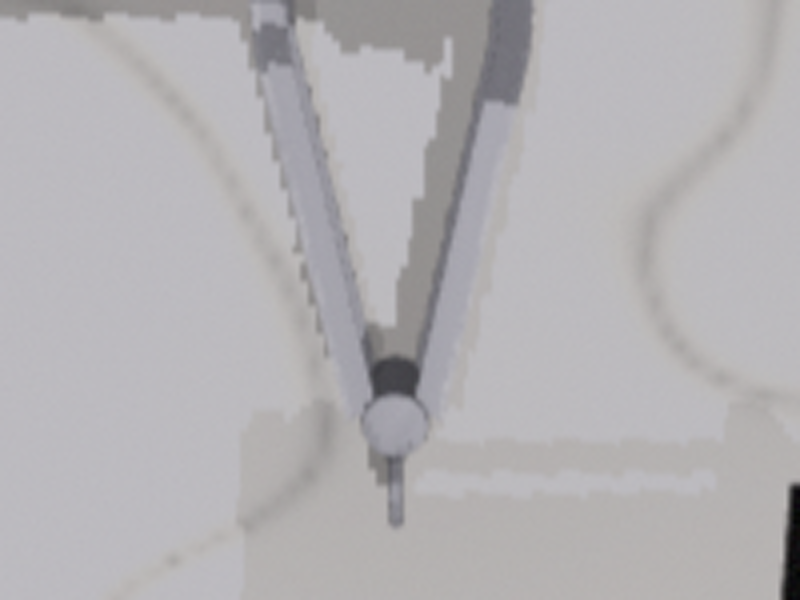

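Run:
```python
from h import *
f=load("wrist4")
A=lambda x,y,z:topt(f,220+x/4,y/4,z)
B=lambda x,y,z:topt(f,220+x/4,150+y/4,z)
h=B(395,423,28)
pts={"hinge":h,"ringend":B(396,525,14),"fl":A(230,335,26),"fr":A(549,335,26),"bl":A(250,615,26),"br":B(535,45,26),"head in l":A(232,125,28),"head in r":A(550,125,28),"hl_out":A(160,0,28),"hr_out":A(617,0,28)}
for k,v in pts.items(): print(k,v.round(1))
m=(pts["hl_out"]+pts["hr_out"])/2; m2=(pts["fl"]+pts["fr"])/2
for q in (m,m2):
  d=q-h;t=np.arctan2(d[1],d[0]);print(np.degrees(t), np.hypot(d[0],d[1]), h+110*np.array([np.cos(t),np.sin(t),0]))
t=np.arctan2(*(m-h)[1::-1])
for k,v in pts.items():
  d=v-(h+110*np.array([np.cos(t),np.sin(t),0]));print(k,(np.cos(t)*d[0]+np.sin(t)*d[1]).round(1),(-np.sin(t)*d[0]+np.cos(t)*d[1]).round(1))
```

```text
hinge [ 333.1 -251.5   28. ]
ringend [ 302.7 -253.9   14. ]
fl [ 470.2 -210.    26. ]
fr [ 474.4 -270.8   26. ]
bl [ 417.8 -216.1   26. ]
br [ 415.9 -273.9   26. ]
head in l [ 506.1 -209.1   28. ]
head in r [ 510.1 -267.2   28. ]
hl_out [ 525.4 -195.4   28. ]
hr_out [ 530.9 -277.    28. ]
4.488525086005021 195.70627626635226 [ 442.73622091 -242.92976743   28.        ]
4.57780011342213 139.70751481991752 [ 442.72267447 -242.75890787   28.        ]
hinge -110.0 0.0
ringend -140.5 0.0
fl 30.0 30.7
fr 29.4 -30.3
bl -22.8 28.7
br -29.2 -28.8
head in l 65.8 28.8
head in r 65.2 -29.4
hl_out 86.2 40.9
hr_out 85.3 -40.9
```

```bash
cat >> h.py <<'E'
def delta(s,pos,rpy):
    R0=rot(s["ee_rot"]);R1=rot(rpy)
    print("turn",np.degrees((R0.inv()*R1).as_rotvec()).round(2),"shift0",R0.inv().apply(np.array(pos)-s["ee_pos"]).round(1),"shift_aligned",R1.inv().apply(np.array(pos)-s["ee_pos"]).round(1))
E
python3 - <<'E'
from h import *
from workcell import env
delta(env.state(),[442.7,-242.9,4],[180,0,-85.5])
E
```

```text
turn [ 1.45  0.55 -0.5 ] shift0 [  0.9 -76.6 183.7] shift_aligned [ -0.3 -71.9 185.6]
```

Move above, correct the tilt, and stop at about z = 60 for a check.

Request:
servo_tool(plan=[[[1.4,0.5,-0.5],[0,0,0],91],[[0,0,0],[0,-36,30],91],[[0,0,0],[0,-36,30],91],[[0,0,0],[0,0,30],91],[[0,0,0],[0,0,30],91],[[0,0,0],[0,0,10],91],[[0,0,0],[0,0,0],91],[[0,0,0],[0,0,0],91],[[0,0,0],[0,0,0],91],[[0,0,0],[0,0,0],91]])

```text
time_s: 9.1
ee_pos: [447.8, -245.4, 61.4]
ee_rot: [-179.2, -0.5, -85.3]
force: [0.5, 0.5, -1.2]
gripper_width: 90.9
```

Run:
```python
from h import *
from workcell import env
s=env.state();print(s["ee_pos"],s["ee_rot"]);delta(s,[442.7,-242.9,4],[180,0,-85.5])
```

```text
[ 447.78696684 -245.37042751   61.44812768] [-179.20769099   -0.46334375  -85.25843702]
turn [-0.79 -0.46  0.24] shift0 [-3.3  5.7 57.4] shift_aligned [-2.9  4.9 57.4]
```

Request:
servo_tool(plan=[[[-0.8,-0.4,0.2],[0,0,0],91],[[0,0,0],[-2.9,4.9,0],91],[[0,0,0],[0,0,20],91],[[0,0,0],[0,0,20],91],[[0,0,0],[0,0,10],91],[[0,0,0],[0,0,4],91],[[0,0,0],[0,0,0],91],[[0,0,0],[0,0,0],91],[[0,0,0],[0,0,0],91],[[0,0,0],[0,0,0],91]])

```text
time_s: 10.35
ee_pos: [443.4, -243.4, 8.8]
ee_rot: [-179.8, -0.2, -85.5]
force: [-0.3, 0.0, 0.4]
gripper_width: 90.9
```

Run:
```python
from h import *
from workcell import env
s=env.state();print(s["ee_pos"],s["ee_rot"]);delta(s,[442.7,-242.9,4],[180,0,-85.5])
f=grab(env,"wrist","5")
```

```text
[ 443.40099436 -243.41520378    8.7911028 ] [-179.81906977   -0.20375836  -85.46107721]
turn [-0.18 -0.2   0.04] shift0 [-0.6  0.7  4.8] shift_aligned [-0.6  0.7  4.8]
```

View pics/wrist5.png

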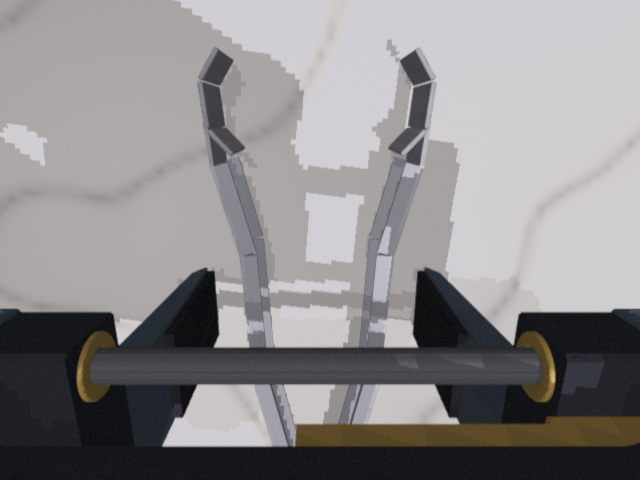

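Request:
servo_tool(plan=[[[0,0,0],[-0.5,0.5,4],91],[[0,0,0],[0,0,0],75],[[0,0,0],[0,0,0],60],[[0,0,0],[0,0,0],53],[[0,0,0],[0,0,0],53],[[0,0,0],[0,0,0],53],[[0,0,0],[0,0,0],53],[[0,0,0],[0,0,0],53],[[0,0,0],[0,0,0],53],[[0,0,0],[0,0,0],53]], squeeze=12)

```text
time_s: 11.65
ee_pos: [443.0, -243.0, 4.5]
ee_rot: [-179.8, -0.2, -85.5]
force: [0.4, 0.3, -0.8]
gripper_width: 53.2
```

Run:
```python
from h import *
from workcell import env
s=env.state();print(s["ee_pos"],s["ee_rot"],s["gripper_width"],s["force"])
f=grab(env,"wrist","6")
```

```text
[ 443.02485601 -242.97651242    4.54621042] [-179.79874993   -0.21250004  -85.47135488] 53.1898467955043 [ 0.44286166  0.3247004  -0.77213727]
```

View pics/wrist6.png

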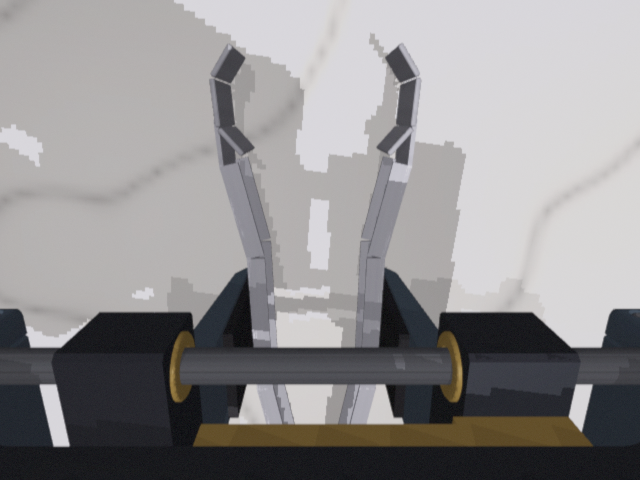

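Request:
servo_tool(plan=[[[0,0,0],[0,0,-10],53],[[0,0,0],[0,0,-20],53],[[0,0,0],[0,0,-25],53],[[0,0,0],[0,0,-30],53],[[0,0,0],[0,0,-30],53],[[0,0,0],[0,0,-30],53],[[0,0,0],[0,0,-30],53],[[0,0,0],[0,0,-20],53],[[0,0,0],[0,0,0],53],[[0,0,0],[0,0,0],53]])

```text
time_s: 12.95
ee_pos: [440.2, -241.1, 209.3]
ee_rot: [-179.8, -0.2, -85.4]
force: [-0.7, -0.4, -1.6]
gripper_width: 52.6
```

Run:
```python
from h import *
from workcell import env
s=env.state();print(s["ee_pos"],s["ee_rot"],s["gripper_width"],s["force"]);delta(s,[441.8,198,205],[180,0,-66])
f=grab(env,"wrist","7");f=grab(env,"side","7");crop(f,"pics/side7c.png",260,40,240,180,3.3)
```

```text
[ 440.17513629 -241.10461254  209.30208177] [-179.83860011   -0.19301612  -85.44448908] 52.58809332563342 [-0.67985256 -0.37669792 -1.5953326 ]
turn [ -0.13  -0.22 -19.44] shift0 [-437.6  -36.5    2.9] shift_aligned [-400.5 -180.1    4.3]
```

View pics/wrist7.png

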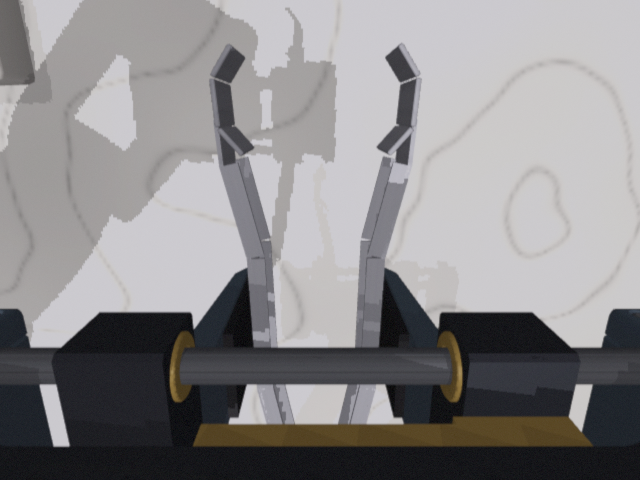

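View pics/side7c.png

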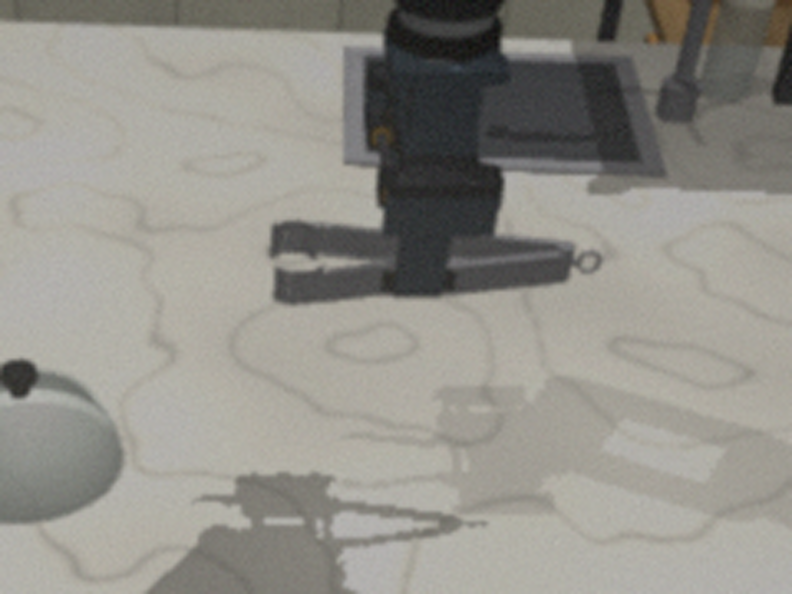

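Request:
servo_tool(plan=[[[0,0,0],[-20,-3,0],53],[[0,0,0],[-40,-4,0],53],[[0,0,0],[-50,-4,0],53],[[0,0,0],[-55,-5,0],53],[[0,0,0],[-55,-5,0],53],[[0,0,0],[-55,-5,0],53],[[0,0,0],[-55,-4,0],53],[[0,0,0],[-45,-4,0],53],[[0,0,0],[-30,-3,0],53],[[0,0,0],[-15,0,0],53]])

```text
time_s: 14.3
ee_pos: [436.7, 201.3, 202.5]
ee_rot: [179.4, 0.2, -85.4]
force: [-0.0, -0.9, -1.6]
gripper_width: 53.2
```

Request:
servo_tool(plan=[[[0,0,0],[0,0,0],53],[[0,0,-5],[0,0,0],53],[[0,0,-7],[0,0,0],53],[[0,0,-7],[0,0,0],53],[[0,0,0],[0,0,0],53],[[0,0,0],[0,0,0],53],[[0,0,0],[0,0,0],53],[[0,0,0],[0,0,0],53],[[0,0,0],[0,0,0],53],[[0,0,0],[0,0,0],53]])

```text
time_s: 15.55
ee_pos: [434.4, 195.8, 201.2]
ee_rot: [179.2, 0.2, -66.4]
force: [0.3, -0.5, -0.8]
gripper_width: 52.7
```

Run:
```python
from h import *
from workcell import env
s=env.state();print(s["ee_pos"],s["ee_rot"],s["gripper_width"],s["force"]);delta(s,[441.8,198,205],[180,0,-66])
for n in("wrist","side","scene"):grab(env,n,"8")
crop(load("side8"),"pics/side8c.png",220,150,240,180,3.3)
```

```text
[434.41208371 195.83469964 201.22152896] [179.15943856   0.18282263 -66.37507528] 52.67534562842909 [ 0.33306163 -0.46558457 -0.79434183]
turn [ 0.84  0.19 -0.37] shift0 [ 1.  -7.6 -3.9] shift_aligned [ 1.  -7.6 -3.8]
```

View pics/wrist8.png

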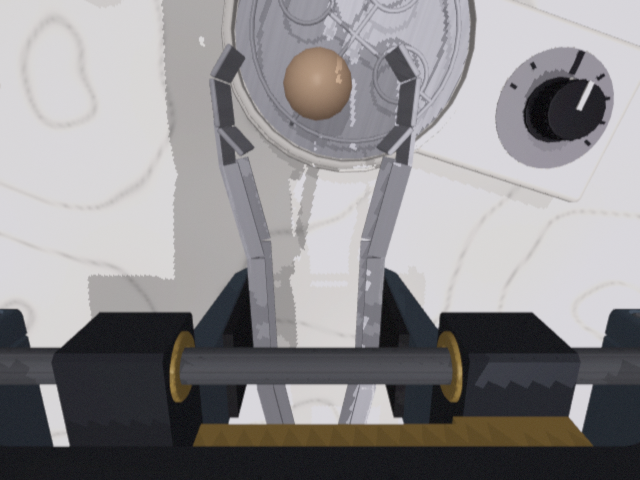

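View pics/side8c.png

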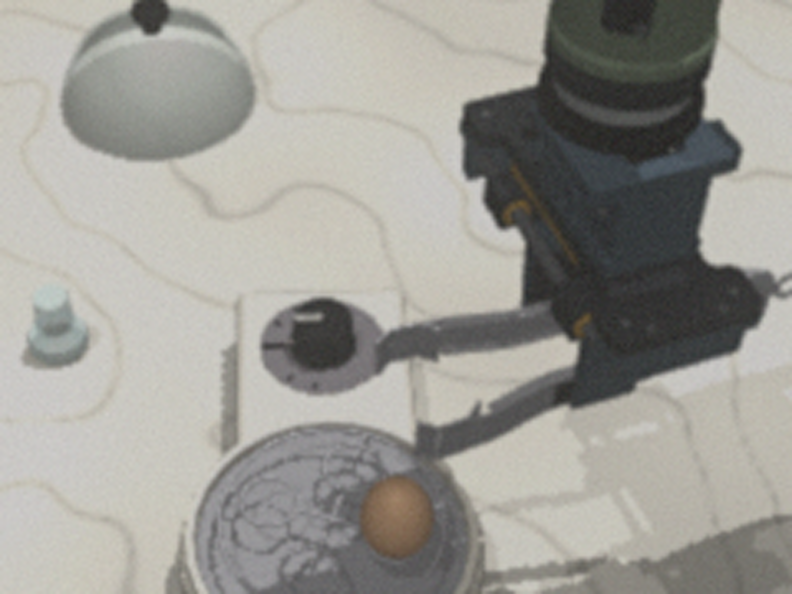

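Run:
```python
from h import *
from workcell import env
f=load("wrist8");s=env.state()
print("egg w",topt(f,318,83.5,97))
f2=load("side8");f3=load("scene8")
def eggc(f,box):
    x0,y0,x1,y1=box;hsv=cv2.cvtColor(f["pixels"],cv2.COLOR_RGB2HSV)[y0:y1,x0:x1]
    m=((hsv[...,0]>4)&(hsv[...,0]<20)&(hsv[...,1]>85)).astype(np.uint8)
    k,l,st,c=cv2.connectedComponentsWithStats(m);i=1+np.argmax(st[1:,4]);x,y,w,h=st[i][:4];print(st[i],c[i]+[x0,y0]);return x0+x+(w-1)/2,y0+y+(h-1)/2
a=eggc(f,(240,20,400,150));b=eggc(f2,(300,260,400,360));c=eggc(f3,(360,210,430,290))
print(a,b,c);print(topt(f,*a,97),tri([(f,*a),(f2,*b)]),tri([(f2,*b),(f3,*c)]),tri([(f,*a),(f2,*b),(f3,*c)]))
# heads
for u,v in [(222,102),(408,102),(211,79),(419,79),(217,126),(412,126),(230,47),(402,47)]:
    p=topt(f,u,v,s["ee_pos"][2]-4.5+28);q=rot(s["ee_rot"]).inv().apply(p-s["ee_pos"]);print(u,v,q.round(1))
```

```text
egg w [526.77279505 236.0418677   97.        ]
[94 91  3  3  5] [334.6 111.8]
[ 30  35  20  23 304] [339.66776316 305.97697368]
[ 24  30  19  22 242] [393.54958678 250.88842975]
(np.float64(335.0), np.float64(112.0)) (np.float64(339.5), np.float64(306.0)) (np.float64(393.0), np.float64(250.5))
[515.45537629 219.13100563  97.        ] [520.55566213 217.92663075  70.59917118] [525.63202756 233.9324516   96.27995319] [518.93893272 224.1865767   86.7910014 ]
222 102 [-32.8 -87.4 -24.7]
408 102 [ 30.6 -87.4 -24.9]
211 79 [-36.  -94.7 -24.8]
419 79 [ 33.7 -94.6 -25. ]
217 126 [-35.1 -79.5 -24.6]
412 126 [ 32.5 -79.5 -24.8]
230 47 [ -29.  -104.5  -24.9]
402 47 [  27.4 -104.4  -25.1]
```

Run:
```python
from h import *
from workcell import env
delta(env.state(),[446.5,198.9,140],[180,0,-66])
```

```text
turn [ 0.84  0.19 -0.37] shift0 [  2.2 -13.2  61.1] shift_aligned [  2.1 -12.3  61.2]
```

Request:
servo_tool(plan=[[[0.8,0.2,-0.4],[0,0,0],53],[[0,0,0],[1,-6,0],53],[[0,0,0],[1,-6,0],53],[[0,0,0],[0,0,20],53],[[0,0,0],[0,0,20],53],[[0,0,0],[0,0,16],53],[[0,0,0],[0,0,0],53],[[0,0,0],[0,0,0],53],[[0,0,0],[0,0,0],53],[[0,0,0],[0,0,0],53]])

```text
time_s: 16.95
ee_pos: [451.3, 200.6, 146.0]
ee_rot: [-179.6, -0.0, -65.9]
force: [-0.9, -0.2, -0.9]
gripper_width: 53.1
```

Run:
```python
from h import *
from workcell import env
s=env.state();print(s["ee_pos"],s["ee_rot"],s["gripper_width"],s["force"]);delta(s,[446.5,198.9,140],[180,0,-66])
f=grab(env,"wrist","9");crop(f,"pics/w9c.png",180,0,280,200,2.8)
f=grab(env,"side","9");crop(f,"pics/s9c.png",260,240,160,120,5)
```

```text
[451.32058843 200.63351494 146.01260485] [-1.79603834e+02 -4.44687026e-02 -6.59454963e+01] 53.1218855984357 [-0.86362226 -0.15187026 -0.91852733]
turn [-0.4  -0.04  0.05] shift0 [-0.4  5.1  6. ] shift_aligned [-0.4  5.1  6. ]
```

View pics/w9c.png

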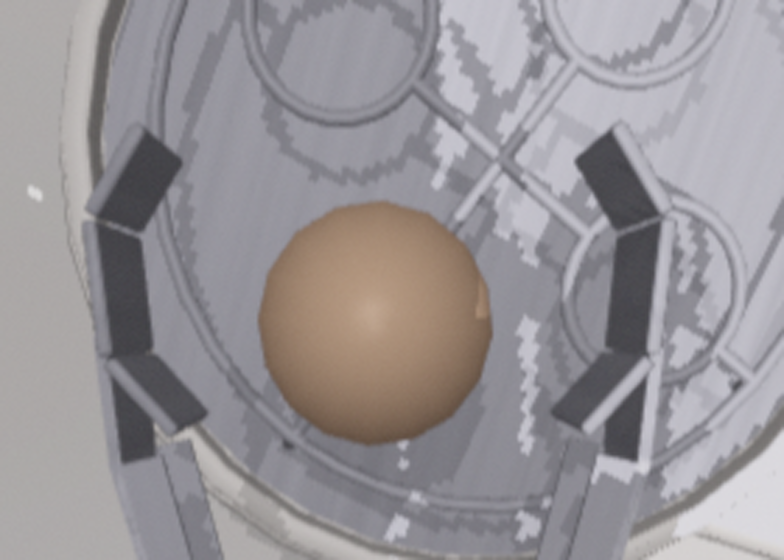

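View pics/s9c.png

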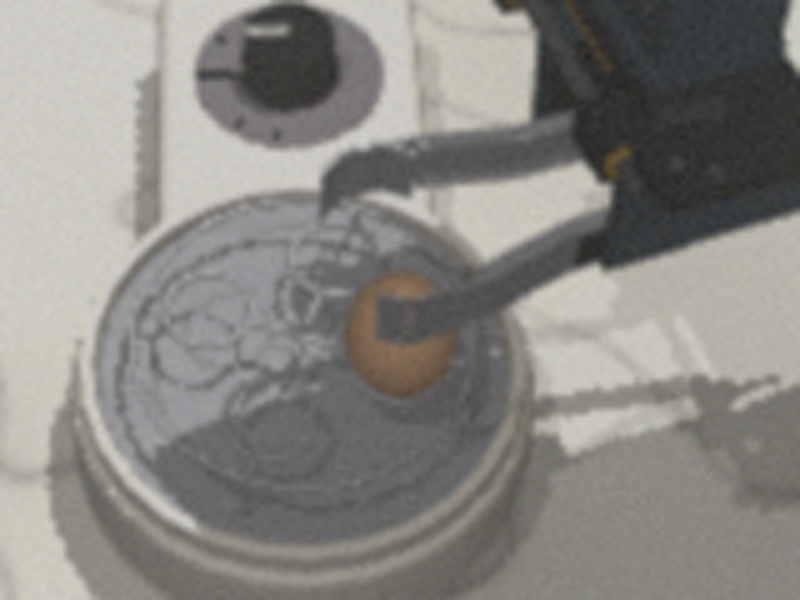

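Run:
```python
from h import *
from workcell import env
f=load("wrist9");s=env.state();T=lambda x,y,z:rot(s["ee_rot"]).inv().apply(topt(f,180+x/2.8,y/2.8,z)-s["ee_pos"]).round(1)
print("egg",T(375.5,322,100),topt(f,180+375.5/2.8,322/2.8,100))
z=s["ee_pos"][2]-4.5+28
for p in [(87,220),(668,213),(106,352),(656,357),(145,122),(615,122)]:print(p,T(*p,z))
delta(s,[446.5,198.9,140],[180,0,-66])
```

```text
egg [ -1.7 -83.3  46.4] [526.87874403 236.20828437 100.        ]
(87, 220) [-36.4 -95.1 -22.9]
(668, 213) [ 34.1 -95.9 -22.8]
(106, 352) [-35.2 -79.7 -23. ]
(656, 357) [ 33.8 -79.  -23. ]
(145, 122) [ -28.8 -106.   -22.8]
(615, 122) [  27.  -106.   -22.8]
turn [-0.38 -0.05  0.05] shift0 [-0.4  5.   5.8] shift_aligned [-0.4  5.   5.9]
```

Request:
servo_tool(plan=[[[-0.4,0,0],[0,0,0],53],[[0,0,0],[-0.7,4.5,0],53],[[0,0,0],[0,0,0],53],[[0,0,0],[0,0,14],53],[[0,0,0],[0,0,14],53],[[0,0,0],[0,0,12],53],[[0,0,0],[0,0,8],53],[[0,0,0],[0,0,4],53],[[0,0,0],[0,0,0],53],[[0,0,0],[0,0,0],53]])

```text
time_s: 18.3
ee_pos: [446.0, 199.1, 89.5]
ee_rot: [179.9, -0.0, -65.9]
force: [-0.7, 0.1, -1.0]
gripper_width: 53.3
```

Run:
```python
from h import *
from workcell import env
s=env.state();print(s["ee_pos"],s["ee_rot"],s["gripper_width"],s["force"])
f=grab(env,"wrist","10");crop(f,"pics/w10c.png",180,0,280,200,2.8)
T=lambda u,v,z:rot(s["ee_rot"]).inv().apply(topt(f,u,v,z)-s["ee_pos"]).round(1)
f=grab(env,"scene","10");crop(f,"pics/s10c.png",330,200,120,90,6)
```

```text
[445.97944562 199.05683544  89.53672509] [ 1.79861596e+02 -4.20074588e-02 -6.59420666e+01] 53.344347626886155 [-0.69384557  0.11667414 -0.99050531]
```

View pics/w10c.png

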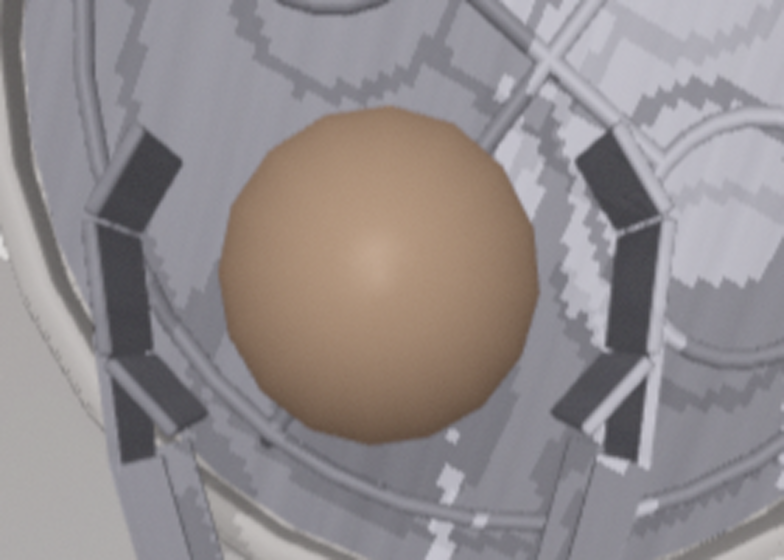

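View pics/s10c.png

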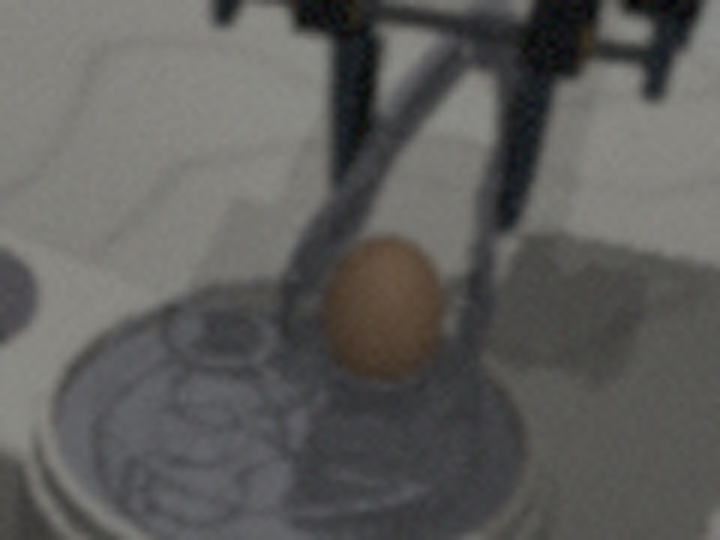

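Request:
servo_tool(plan=[[[0,0,0],[0,0,4.5],53],[[0,0,0],[0,0,0],53],[[0,0,0],[0,0,0],50],[[0,0,0],[0,0,0],48],[[0,0,0],[0,0,0],46],[[0,0,0],[0,0,0],44],[[0,0,0],[0,0,0],42],[[0,0,0],[0,0,0],41],[[0,0,0],[0,0,0],40],[[0,0,0],[0,0,0],39]], squeeze=25)

```text
time_s: 19.65
ee_pos: [446.4, 199.1, 85.5]
ee_rot: [180.0, -0.1, -65.9]
force: [1.2, -0.0, 0.0]
gripper_width: 39.6
```

Request:
servo_tool(plan=[[[0,0,0],[0,0,0],38],[[0,0,0],[0,0,0],37],[[0,0,0],[0,0,0],36],[[0,0,0],[0,0,0],35],[[0,0,0],[0,0,0],34],[[0,0,0],[0,0,0],34],[[0,0,0],[0,0,0],34],[[0,0,0],[0,0,0],34],[[0,0,0],[0,0,0],34],[[0,0,0],[0,0,0],34]], squeeze=25)

```text
time_s: 20.9
ee_pos: [446.4, 199.1, 85.5]
ee_rot: [180.0, -0.1, -65.9]
force: [-0.9, 1.4, -0.3]
gripper_width: 39.5
```

Run:
```python
from h import *
from workcell import env
s=env.state();print(s["ee_pos"],s["ee_rot"],s["gripper_width"],s["force"])
f=grab(env,"wrist","11")
f=grab(env,"scene","11");crop(f,"pics/s11c.png",330,200,120,90,6)
```

```text
[446.39484084 199.1139595   85.46838223] [ 1.79957087e+02 -5.44358329e-02 -6.59457462e+01] 39.498343371607355 [-0.85829306  1.38725055 -0.31154861]
```

View pics/wrist11.png

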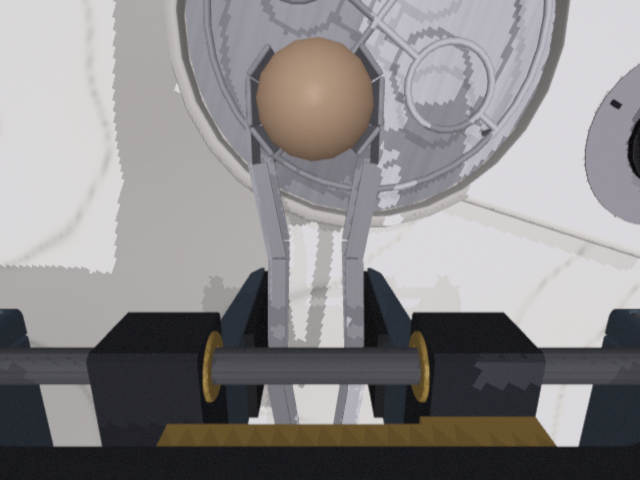

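View pics/s11c.png

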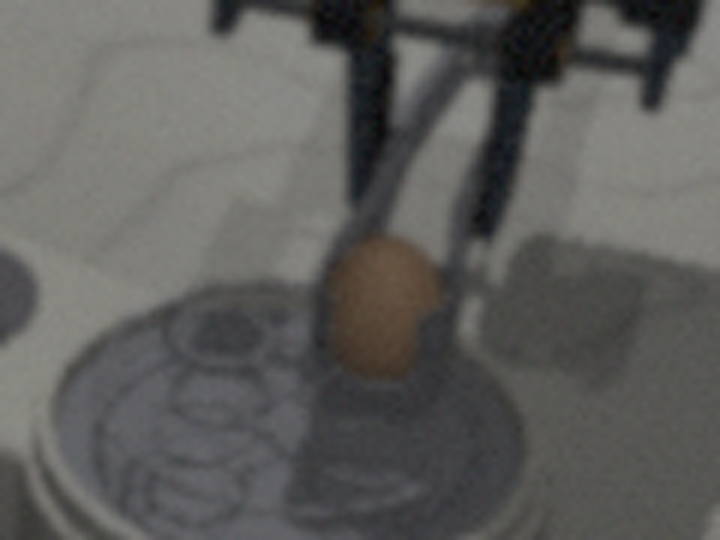

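Request:
servo_tool(plan=[[[0,0,0],[0,0,-5],34],[[0,0,0],[0,0,-8],34],[[0,0,0],[0,0,-10],34],[[0,0,0],[0,0,-12],34],[[0,0,0],[0,0,-12],34],[[0,0,0],[0,0,-12],34],[[0,0,0],[0,0,-10],34],[[0,0,0],[0,0,-6],34],[[0,0,0],[0,0,0],34],[[0,0,0],[0,0,0],34]])

```text
time_s: 22.25
ee_pos: [446.3, 199.3, 166.5]
ee_rot: [-180.0, -0.0, -65.9]
force: [0.3, -0.5, -1.5]
gripper_width: 39.4
```

Request:
servo_tool(plan=[[[0,0,0],[0,0,-8],34],[[0,0,0],[0,0,-12],34],[[0,0,0],[0,0,-14],34],[[0,0,0],[0,0,-14],34],[[0,0,0],[0,0,-14],34],[[0,0,0],[0,0,-12],34],[[0,0,0],[0,0,-6],34],[[0,0,0],[0,0,0],34],[[0,0,0],[0,0,0],34],[[0,0,0],[0,0,0],34]])

```text
time_s: 23.5
ee_pos: [446.0, 199.2, 251.8]
ee_rot: [180.0, -0.0, -65.9]
force: [-0.1, -0.0, -1.6]
gripper_width: 39.8
```

Run:
```python
from h import *
from workcell import env
s=env.state();print(s["ee_pos"],s["ee_rot"],s["gripper_width"],s["force"])
f=grab(env,"wrist","12")
f=grab(env,"scene","12");crop(f,"pics/s12c.png",270,130,200,150,4)
f=grab(env,"side","12");crop(f,"pics/s12d.png",260,190,200,150,4)
```

```text
[445.98545788 199.20036539 251.78097585] [ 1.79955074e+02 -4.37255896e-02 -6.59434257e+01] 39.75841778452643 [-0.10619027 -0.04795848 -1.59275393]
```

View pics/wrist12.png

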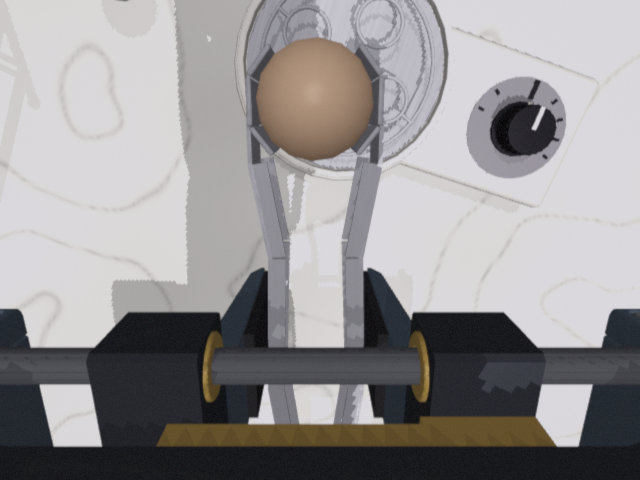

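View pics/s12c.png

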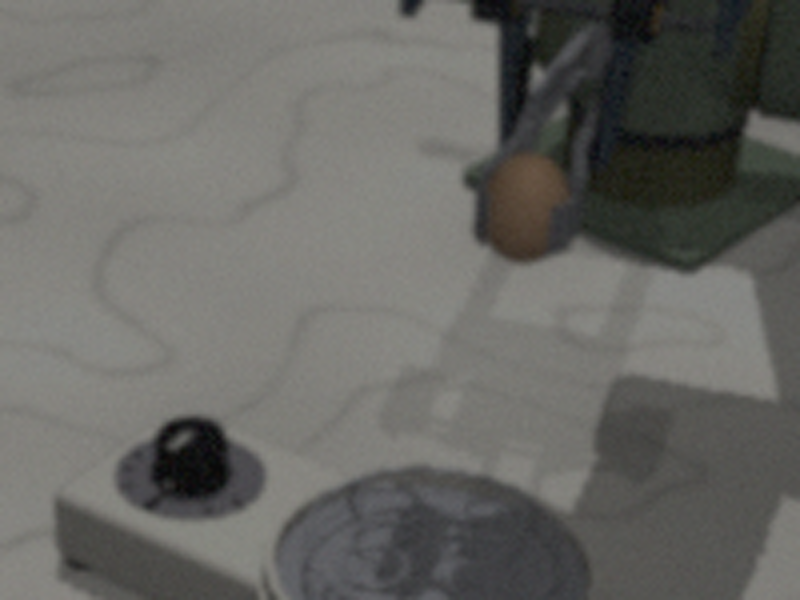

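View pics/s12d.png

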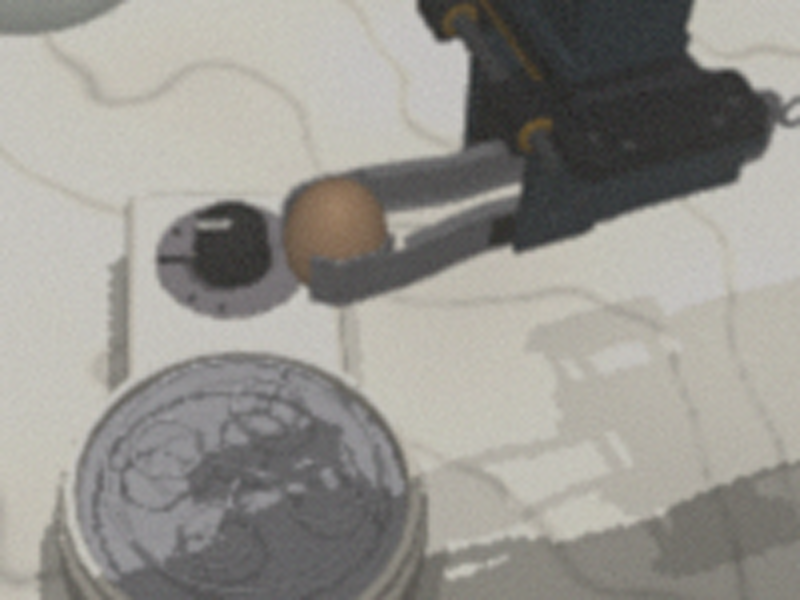

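Egg is held about 166 mm above its seat, unmoved in the heads, and the knob pointer still lies on the off mark. I'll do one still call, then hand in.

Request:
servo_tool(plan=[[[0,0,0],[0,0,0],34],[[0,0,0],[0,0,0],34],[[0,0,0],[0,0,0],34],[[0,0,0],[0,0,0],34],[[0,0,0],[0,0,0],34],[[0,0,0],[0,0,0],34],[[0,0,0],[0,0,0],34],[[0,0,0],[0,0,0],34],[[0,0,0],[0,0,0],34],[[0,0,0],[0,0,0],34]])

```text
time_s: 24.9
ee_pos: [446.0, 199.2, 251.7]
ee_rot: [179.9, -0.0, -65.9]
force: [0.0, 0.0, -1.4]
gripper_width: 39.6
```

Run:
```python
from h import *
from workcell import env
f=load("wrist12");crop(f,"pics/k12.png",450,60,150,112,5)
g=grab(env,"wrist","13");print(np.abs(g["pixels"][30:170,240:390].astype(int)-f["pixels"][30:170,240:390]).mean())
```

```text
1.0215238095238095
```

View pics/k12.png

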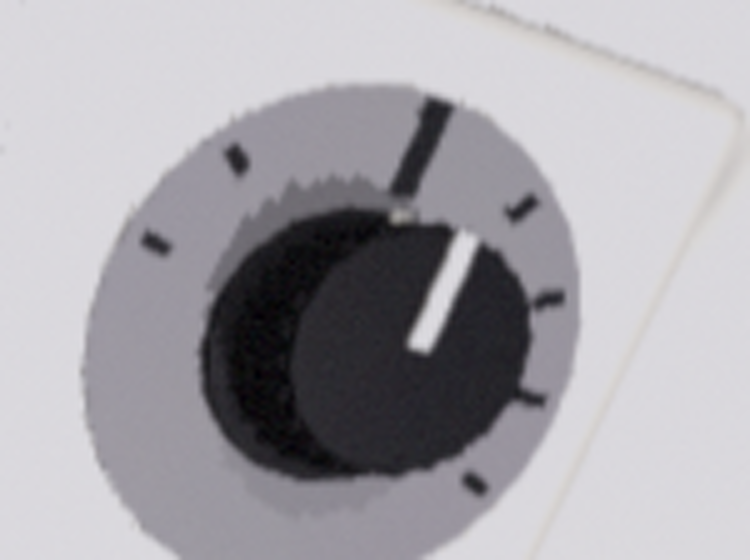

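Run:
```python
from workcell import env
print(env.job_done())
```

```text
the job is handed in; nothing more can be done
None
```

The cooker is off and the egg is held up steady in the tongs. I handed the job in at about 25 s of the 64 s allowed; no verdict was reported.

- **Knob:** I turned it about 51° counter-clockwise to the off mark and let go of it. In the last close-up the pointer and the off mark lie parallel within about 1°. An earlier hand reading of the pointer gave 7.8° against 6–7° for the mark, and an image fit gave 5.7–6.6° against 6.1°.
- **Egg:** I gripped the tongs at their handle panels, closed them round the egg at 25 N and lifted it about 166 mm. It sat unmoved in the heads. Over a further second at rest the camera picture did not change, the opening stayed near 39.6 mm, and the only outside force was about 1.4 N of weight.
- **Other items:** The gripper itself never came near the egg. No move went near the spice tin, the stopper or the lid, but I did not measure their positions again at the end.

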